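# Put the microscope objectives back in their storage cups

### The job

Tidy up after the imaging session: put each of the three microscope objectives into the white storage cup of its own size (the small one in the small cup, the medium one in the medium cup, the large one in the large cup), standing upright on the cup's floor with the nose up. They are delicate, so lower them gently and never drop them, and leave the eyepieces and filter cubes where they stand.

Things in the scene. Friction and masses are not known exactly. Their poses are not given: they have to be found in the camera images.
- objective_small: The small microscope objective: loose upright aluminium cylinder with three thin dark rings, bevelled steel nose and small glass lens on top; about 0.09 kg. Barrel 26 mm in diameter from 5 to 40 mm above its underside (grip it there), total height 48 mm; lowest 5 mm a brass thread 20 mm wide, top 8 mm the bevel. Origin: centre of its underside, z up along its axis. Goes in cup_small.
- objective_medium: The medium microscope objective: loose upright aluminium cylinder with three thin dark rings, bevelled steel nose and small glass lens on top; about 0.18 kg. Barrel 36 mm in diameter from 5 to 52 mm above its underside (grip it there), total height 60 mm; lowest 5 mm a brass thread 30 mm wide, top 8 mm the bevel. Origin: centre of its underside, z up along its axis. Goes in cup_medium.
- objective_large: The large microscope objective: loose upright aluminium cylinder with three thin dark rings, bevelled steel nose and small glass lens on top; about 0.32 kg. Barrel 46 mm in diameter from 5 to 64 mm above its underside (grip it there), total height 72 mm; lowest 5 mm a brass thread 40 mm wide, top 8 mm the bevel. Origin: centre of its underside, z up along its axis. Goes in cup_large.
- cup_small: The small one of three shallow round white cups with a dark rubber floor, fixed to the bench. Outside 52 mm, inside 44 mm in diameter; rim 12 mm above the bench, wall 4 mm, inner floor 4 mm above the bench (fingertips over 8 mm above the objective's underside clear the rim). Origin: centre of its underside on the bench, z up. For objective_small.
- cup_medium: The medium one of three shallow round white cups with a dark rubber floor, fixed to the bench. Outside 64 mm, inside 56 mm in diameter; rim 12 mm above the bench, wall 4 mm, inner floor 4 mm above the bench (fingertips over 8 mm above the objective's underside clear the rim). Origin: centre of its underside on the bench, z up. For objective_medium.
- cup_large: The large one of three shallow round white cups with a dark rubber floor, fixed to the bench. Outside 76 mm, inside 68 mm in diameter; rim 12 mm above the bench, wall 4 mm, inner floor 4 mm above the bench (fingertips over 8 mm above the objective's underside clear the rim). Origin: centre of its underside on the bench, z up. For objective_large.
- eyepiece_a: One of two identical eyepieces, not objectives: a black barrel 38 mm in diameter on a thinner steel tube (23 mm, 14 mm tall), with a flared black rubber eyecup (42 mm) and a wide lens on top; 44 mm tall, loose, standing upright. Origin: centre of its underside. To be left where it stands.
- eyepiece_b: One of two identical eyepieces, not objectives: a black barrel 38 mm in diameter on a thinner steel tube (23 mm, 14 mm tall), with a flared black rubber eyecup (42 mm) and a wide lens on top; 44 mm tall, loose, standing upright. Origin: centre of its underside. To be left where it stands.
- filter_cube_a: One of two identical filter cubes, not objectives: a black block 32 x 40 mm in plan and 36 mm tall with a round amber window on top and a green one in its -x side; loose. Origin: centre of its underside, x and y along its sides. To be left where it stands.
- filter_cube_b: One of two identical filter cubes, not objectives: a black block 32 x 40 mm in plan and 36 mm tall with a round amber window on top and a green one in its -x side; loose. Origin: centre of its underside, x and y along its sides. To be left where it stands.
Not all that is in view belongs to the job. Leave any blue look-alike of the objective_medium alone.

How it is judged:
At the end, for the whole second after the job is handed in: Each objective stands in its own size of cup, within 15 mm of its axis, underside 1 to 6.5 mm above the cup's underside, upright within 0.1 rad, released and below 0.02 m/s; eyepieces and filter cubes at rest, within 20 mm of their starts, upright within 0.15 rad (horizontal distance between objective_small and cup_small below 0.015 m and z of objective_small in the frame of cup_small between 0.001 and 0.0065 m and angle between each of objective_small, objective_medium, objective_large's own z axis and vertical below 0.1 rad and linear speed of each of objective_small, objective_medium, objective_large, eyepiece_a, eyepiece_b, filter_cube_a, filter_cube_b below 0.02 m/s and contact force between each of objective_small, objective_medium, objective_large and the fingers below 0.05 N and horizontal distance between objective_medium and cup_medium below 0.015 m and z of objective_medium in the frame of cup_medium between 0.001 and 0.0065 m and horizontal distance between objective_large and cup_large below 0.015 m and z of objective_large in the frame of cup_large between 0.001 and 0.0065 m and distance of each of eyepiece_a, eyepiece_b, filter_cube_a, filter_cube_b from where it was at the start of the episode below 0.02 m and angle between each of eyepiece_a, eyepiece_b, filter_cube_a, filter_cube_b's own z axis and vertical below 0.15 rad); the robot touches nothing.
It fails at once if the small objective is dropped: it moves faster than 0.7 m/s while the fingers do not touch it (a fall of about 25 mm) (linear speed of objective_small above 0.7 m/s and contact force between objective_small and the fingers below 0.01 N).
It fails at once if the medium objective is dropped: it moves faster than 0.7 m/s while the fingers do not touch it (a fall of about 25 mm) (linear speed of objective_medium above 0.7 m/s and contact force between objective_medium and the fingers below 0.01 N).
It fails at once if the large objective is dropped: it moves faster than 0.7 m/s while the fingers do not touch it (a fall of about 25 mm) (linear speed of objective_large above 0.7 m/s and contact force between objective_large and the fingers below 0.01 N).
It fails at once if an eyepiece or a filter cube is moved more than 20 mm from its starting point or tipped over (distance of any of eyepiece_a, eyepiece_b, filter_cube_a, filter_cube_b from where it was at the start of the episode above 0.02 m or angle between any of eyepiece_a, eyepiece_b, filter_cube_a, filter_cube_b's own z axis and vertical above 0.3 rad).
It also fails if it takes over 77 s, if anything falls off the work surface, if the arm or the gripper's body presses on something with over 40 N, if the wrist force passes 120 N, or if a joint passes its speed limit or range.

### The arm

A 6-joint arm with a two-finger parallel gripper is mounted at the origin on the work surface. World frame = base frame: x ahead of the robot, y to its left, z up, the work surface at z = 0. Lengths are in m, angles in rad, forces in N, time in s.
With the tool pointing down it reaches from about 0.35 to 0.85 m from the base axis. Payload 8.1 kg.
Tool frame: the origin (TCP) lies between the finger pads; the fingertips stand 11 mm ahead of it and the grasp point (between the pads) lies 8 mm behind it; y points along the fingers, x is the direction in which the jaws open and shut, and the axes are right-handed (so a half turn about y gives the same grasp; the last joint's range is limited). The gripper opens to 93 mm and grips with 3 to 60 N. Pads are 15 mm wide; open, the fingers measure 128 mm over their backs; the gripper's body (75 mm by 188 mm) begins 65 mm behind the grasp point.
Start: joints at [-1.408, 0.13, 1.488, -0, 1.523, -0.085], TCP at [0.147, -0.582, 0.191] pointing down, gripper open.
Joint ranges: [-2.96, 2.96], [-0.89, 2.26], [0.02, 2.5], [-1.34, 4.48], [0, 2.73], [-2.66, 2.66]. Speed limits (rad/s): [2.39, 2.39, 2.79, 3.14, 3.14, 3.14].

### API

Orientations are given as a rotation vector (axis times angle).
In Python, from plant import readout, optics, robot gives the robot as it stands.
- The arm moves only by the shell command python3 -m creep 'ROWS' [FORCE]. ROWS is JSON, a list that holds one entry, the list of rows, each a list of 7 numbers: the closure, from 0 (fully open) to 1 (shut), then the shift along the tool's x, y, z in cm, then the turn, a rotation vector about the tool's x, y, z in degrees. In form: [[[grip, x, y, z, wx, wy, wz], ...]]. A call has exactly 8 rows; each row shifts and turns the pose as measured when the row begins, along the tool's axes as they then stand; what a row does not reach is not made up. A row lasts 1/10 s, in which the tool goes at most 50 mm and 8.59 degrees, less where a joint would pass 70% of its speed; a pose out of reach is approached as far as the arm can. A call is refused whole if a number of a shift passes 5 or a number of a turn 8.59, either way. A call with a gripper value outside its range is refused whole. The fingers move at their own pace and stop on an object; FORCE is the grip in N (left out, the last holds). Time passes only in rows, so rows that do not move let the fingers close, or fill a call up. It gives the time, the measured TCP pose, the force and the opening at its end, in the units of the state.
- readout.read_state(): the state, without advancing time (a new reading comes with each control period).
- optics.read_camera(name): name is "scene" or "top" or "wrist"; returns a dict with "frame" (480x640x3 uint8, red, green, blue), "depth" (480x640 float32, m along the optical axis (not along the pixel's ray), 0 where there is no reading), "intrinsics" (3x3 intrinsics, pixels), "R" (3x3) and "t" (3): a world point X has camera coordinates R X + t. Camera axes: x right, y down, z forward; pixel columns grow to the right and rows downward; lengths in m; the calibration is good to about 2 mm. A picture is of the moment at which its call begins.
- robot.close_job(): hands the job in, once; it reports no verdict.
The state is a dict: "t": time; "q": joint angles; "dq": joint speeds; "joint_torque": joint torques, N m; "tool_pos": TCP position; "orientation": TCP orientation; "force": force on the tool from outside, world axes, zero at the start; "wrist_torque": the same for the moment, N m; "opening": finger opening in m.
Only numpy, scipy, OpenCV 4.12 (cv2) and the standard library are available. Lean on these libraries where they do the work, as an engineer would, in place of code of your own. Each camera call takes 0.05 s, during which the arm holds its last target. There are 200 camera calls.

## Working session

There is one attempt and no reset: what is moved stays moved. The work goes in short steps, Python scripts to look and compute and a shell command to move; the robot and the scene stay as the last step left them, time stands still between calls to the robot, and variables do not carry over. Pictures are saved under pics/ and viewed, about 12 in all and at most 16, crops included, and the job is handed in when it is done.

```bash
ls; mkdir -p pics
python3 - <<'E'
from plant import readout, optics
import cv2,numpy as np
print(readout.read_state())
for n in ("top","scene"):
    c=optics.read_camera(n); cv2.imwrite(f"pics/{n}0.png",c["frame"][:,:,::-1]); np.savez(f"{n}0.npz",**c)
    print(n,c["intrinsics"],c["R"],c["t"])
E
```

```text
pics
{'t': 0.0, 'q': array([-1.40841673e+00,  1.31126142e-01,  1.48926332e+00,  2.77856730e-06,
        1.52298326e+00, -8.54227085e-02]), 'dq': array([-0.00022087,  0.00140542, -0.00044283, -0.00087551, -0.00072111,
        0.0001647 ]), 'joint_torque': array([ 3.88029992e-03, -5.59838355e+01, -4.91756737e+01,  7.71276327e-02,
        3.54802853e-02, -1.54200429e-04]), 'tool_pos': array([ 0.14707582, -0.58107091,  0.18971717]), 'orientation': array([-1.31503443,  1.02563701, -1.02346165]), 'force': array([-0.56858025, -0.81606739, -0.17651607]), 'wrist_torque': array([ 0.01980874, -0.00904501, -0.00010906]), 'opening': 0.09287987003013463}
top [[517.45507929   0.         326.50299157]
 [  0.         517.45507929 247.84928074]
 [  0.           0.           1.        ]] [[ 0.02854048 -0.99957258 -0.00633294]
 [-0.99602346 -0.02790309 -0.08460903]
 [ 0.08439616  0.00872254 -0.9963941 ]] [-0.02188414  0.56779004  0.98018522]
scene [[617.52980191   0.         318.49016749]
 [  0.         617.52980191 237.68036265]
 [  0.           0.           1.        ]] [[-0.86416798  0.50309707 -0.01034631]
 [ 0.27328178  0.45195213 -0.84915037]
 [-0.42252902 -0.73663601 -0.52804982]] [ 0.49162131 -0.09319897  1.35226691]
```

View pics/top0.png

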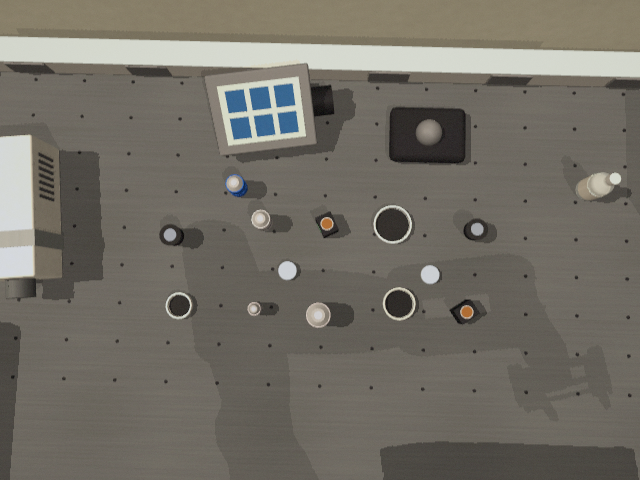

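View pics/scene0.png

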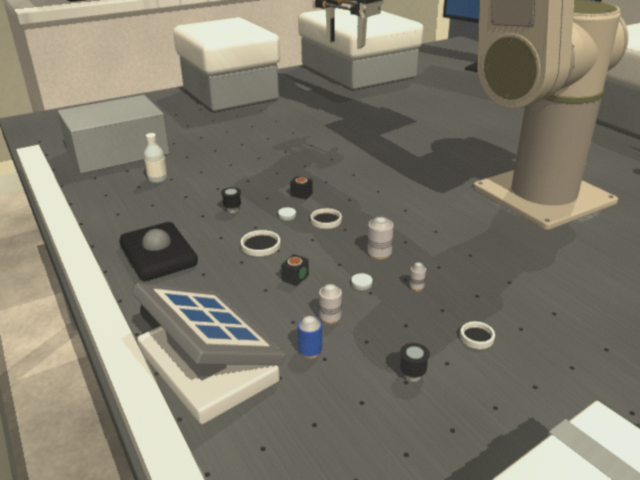

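Run:
```python
from scipy.spatial.transform import Rotation as R
print(R.from_rotvec([-1.31503443,  1.02563701, -1.02346165]).as_matrix().round(3))
```

```text
[[ 0.245 -0.     0.969]
 [-0.969  0.002  0.245]
 [-0.002 -1.     0.   ]]
```

```bash
cat > h.py <<'E'
import numpy as np,cv2
def cloud(c):
    v,u=np.mgrid[:480,:640]; K=c["intrinsics"]; d=c["depth"]
    p=np.stack([(u-K[0,2])/K[0,0]*d,(v-K[1,2])/K[1,1]*d,d],-1)
    return (p-c["t"])@c["R"]          # world = R^T (p-t)
def ray(c,u,v,z):
    d=c["R"].T@np.linalg.solve(c["intrinsics"],[u,v,1]); o=-c["R"].T@c["t"]
    return o+d*(z-o[2])/d[2]
def proj(c,X):
    p=c["intrinsics"]@(c["R"]@np.array(X)+c["t"]); return p[:2]/p[2]
E
python3 - <<'E'
from h import *
c=dict(np.load("top0.npz")); P=cloud(c); f=c["frame"]
U={'small':(254,309,.048),'medium':(260,219,.060),'large':(318,315,.072),'blue':(236,185,.06),'eyeA':(171,235,.044),'eyeB':(476,230,.044),
 'cubeA':(326,225,.036),'cubeB':(465,312,.036),'disc1':(287,271,.01),'disc2':(430,274,.01)}
vv,uu=np.mgrid[:480,:640]
for n,(u,v,h) in U.items():
    near=np.hypot(uu-u,vv-v)<22
    z=np.percentile(P[near][:,2],98)
    m=near&(P[...,2]>(h-.007 if h>.02 else .005)); 
    uc,vc=uu[m].mean(),vv[m].mean()
    print(n,"zmax %.4f"%z,m.sum(),(round(uc,1),round(vc,1)),"ray",ray(c,uc,vc,h-(.003 if h>.02 else 0)).round(4)[:2],"cloud",P[m].mean(0).round(4))
for n,(u,v,D) in {'cs':(179,306,.052),'cl':(392,224,.076),'cm':(399,304,.064)}.items():
    m=((np.hypot(uu-u,vv-v)<30)&(f.min(2)>140)).astype(np.uint8)
    k=max(cv2.findContours(m,cv2.RETR_EXTERNAL,cv2.CHAIN_APPROX_NONE)[0],key=cv2.contourArea)
    e=cv2.fitEllipse(k); ctr=e[0]
    r=np.median(P[m>0][:,2]); a=ray(c,ctr[0]-e[1][0]/2,ctr[1],.012);b=ray(c,ctr[0]+e[1][0]/2,ctr[1],.012)
    print(n,np.round(ctr,1),ray(c,*ctr,.012).round(4),"z med",r.round(4),"diam",np.linalg.norm(a-b).round(4),"want",D)
print("bench z",np.median(P[340:380,250:450,2]))
cv2.imwrite("pics/crop0.png",cv2.resize(f[160:350,140:500,::-1],None,fx=2.2,fy=2.2,interpolation=cv2.INTER_CUBIC))
E
```

```text
small zmax 0.0482 95 (np.float64(253.5), np.float64(307.7)) ray [0.4495 0.1282] cloud [0.4503 0.123  0.077 ]
medium zmax 0.0612 213 (np.float64(260.3), np.float64(218.3)) ray [0.6179 0.1204] cloud [0.6114 0.1145 0.1029]
large zmax 0.0733 348 (np.float64(317.7), np.float64(314.6)) ray [0.4412 0.0064] cloud [0.4422 0.0059 0.0861]
blue zmax 0.0602 192 (np.float64(233.8), np.float64(182.5)) ray [0.6849 0.1735] cloud [0.6796 0.1682 0.0828]
eyeA zmax 0.0467 374 (np.float64(169.8), np.float64(234.0)) ray [0.585  0.2948] cloud [0.5821 0.2869 0.0675]
eyeB zmax 0.0458 378 (np.float64(476.7), np.float64(228.5)) ray [ 0.6119 -0.2917] cloud [ 0.6088 -0.2844  0.0667]
cubeA zmax 0.0386 353 (np.float64(326.4), np.float64(223.3)) ray [ 0.6149 -0.0044] cloud [ 0.6129 -0.0048  0.0498]
cubeB zmax 0.0378 375 (np.float64(465.8), np.float64(311.1)) ray [ 0.4542 -0.2739] cloud [ 0.4544 -0.2719  0.0405]
disc1 zmax 0.0121 280 (np.float64(287.3), np.float64(269.9)) ray [0.5238 0.0699] cloud [0.5231 0.0686 0.0311]
disc2 zmax 0.0118 279 (np.float64(429.7), np.float64(273.8)) ray [ 0.5241 -0.2091] cloud [ 0.5229 -0.2034  0.0384]
cs [178.1 305.1] [0.4491 0.2802 0.012 ] z med 0.011 diam 0.0491 want 0.052
cl [392.2 223.9] [ 0.6201 -0.1337  0.012 ] z med 0.0103 diam 0.0737 want 0.076
cm [398.7 303.3] [ 0.465  -0.1491  0.012 ] z med 0.0109 diam 0.0613 want 0.064
bench z -0.0005998665762994005
```

View pics/crop0.png

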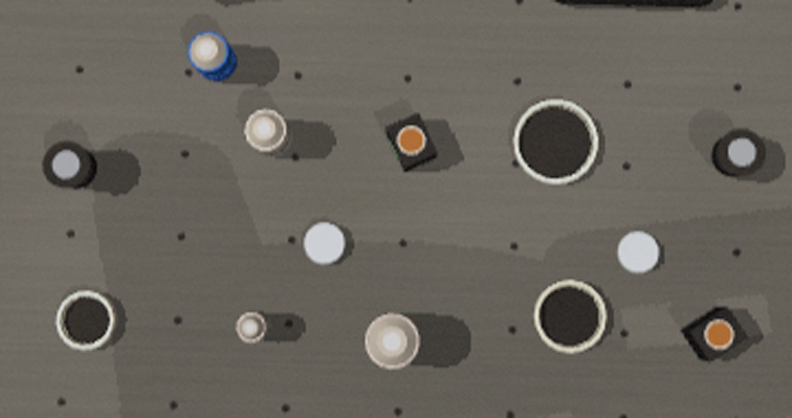

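The picture shows: large objective (318,315), medium (260,219), small (254,309) in the top view. Look-alikes: the blue one (236,185), eyepieces (171,235) and (476,230), cubes (326,225) and (465,312), and white discs (287,271) and (430,274), all to be left alone. Cups: small (179,306), medium (399,304), large (392,224). The crop confirms the choice. I'll drop the depth outliers, then start with the large one.

```bash
cat > goto.py <<'E'
import sys,numpy as np
from plant import readout
from scipy.spatial.transform import Rotation as R
s=readout.read_state(); M=R.from_rotvec(s["orientation"]).as_matrix()
print("t %.2f"%s["t"],"tcp",s["tool_pos"].round(4),"open %.4f"%s["opening"],"F",s["force"].round(1),"q6 %.2f"%s["q"][5],"down",M[:,1].round(3),"x",M[:,0].round(3))
if len(sys.argv)>3:
    d=np.array([float(a) for a in sys.argv[1:4]])-s["tool_pos"]; print("need cm tool xyz",(M.T@d*100).round(2))
E
python3 - <<'E'
from h import *
c=dict(np.load("top0.npz")); P=cloud(c); vv,uu=np.mgrid[:480,:640]
for n,(u,v,h) in {'small':(254,309,.048),'medium':(260,219,.060),'large':(318,315,.072)}.items():
    m=(np.hypot(uu-u,vv-v)<22)&(P[...,2]>h-.007)&(P[...,2]<h+.006)
    print(n,m.sum(),ray(c,uu[m].mean(),vv[m].mean(),h-.003).round(4),P[m].mean(0).round(4))
E
python3 goto.py .441 .006 .17
```

```text
small 92 [0.4492 0.1277 0.045 ] [0.4493 0.1275 0.0461]
medium 203 [0.6177 0.1209 0.057 ] [0.6177 0.1209 0.0575]
large 342 [0.4415 0.0062 0.069 ] [0.4415 0.0062 0.0697]
t 0.10 tcp [ 0.1471 -0.5811  0.1898] open 0.0928 F [-0.9 -0.9  1. ] q6 -0.09 down [-0.     0.002 -1.   ] x [ 0.245 -0.969 -0.002]
need cm tool xyz [-49.71   2.07  42.89]
```

```bash
python3 -m creep '[[[0,-3,0,2.6,0,0,0],[0,-3.6,0.2,3.1,0,0,0],[0,-3.6,0.2,3.1,0,0,0],[0,-3.6,0.2,3.1,0,0,0],[0,-3.6,0.2,3.1,0,0,0],[0,-3.6,0.2,3.1,0,0,0],[0,-3.6,0,3.1,0,0,0],[0,-3.6,0,3.1,0,0,0]]]' 20; python3 goto.py .4415 .0062 .17
```

```text
t: 0.9
tool_pos: [0.3145, -0.2386, 0.1746]
orientation: [-1.308, 1.038, -1.025]
force: [1.3, -0.2, -0.2]
opening: 0.093
t 0.90 tcp [ 0.3145 -0.2386  0.1746] open 0.0930 F [ 1.3 -0.2 -0.2] q6 0.55 down [-0.003  0.008 -1.   ] x [ 0.236 -0.972 -0.009]
need cm tool xyz [-20.79   0.63  18.11]
```

```bash
python3 -m creep '[[[0,-3.5,0.2,3.1,0,0,0],[0,-3.5,0.2,3.1,0,0,0],[0,-3.5,0.2,3.1,0,0,0],[0,-3.5,0,3,0,0,0],[0,-3.2,0,2.8,0,0,0],[0,-2,0,1.7,0,0,0],[0,-1,0,0.9,0,0,0],[0,0,0,0,0,0,0]]]'; python3 goto.py .4415 .0062 .17
python3 - <<'E'
from h import *; from plant import optics
c=optics.read_camera("wrist"); np.savez("w1.npz",**c); cv2.imwrite("pics/w1.png",c["frame"][:,:,::-1])
P=cloud(c); vv,uu=np.mgrid[:480,:640]
m=(np.abs(P[...,2]-.069)<.006)&(np.hypot(P[...,0]-.4415,P[...,1]-.0062)<.04)
print(m.sum(),P[m].mean(0).round(4),proj(c,[.4415,.0062,.072]))
E
```

```text
t: 1.7
tool_pos: [0.4413, 0.0165, 0.1682]
orientation: [-1.31, 1.033, -1.019]
force: [-0.3, -0.2, 0.3]
opening: 0.093
t 1.70 tcp [0.4413 0.0165 0.1682] open 0.0930 F [-0.3 -0.2  0.3] q6 1.24 down [-0.003  0.009 -1.   ] x [ 0.242 -0.97  -0.01 ]
need cm tool xyz [ 1.   -0.19 -0.23]
2519 [0.4413 0.007  0.0699] [335.66877316 236.91720538]
```

View pics/w1.png

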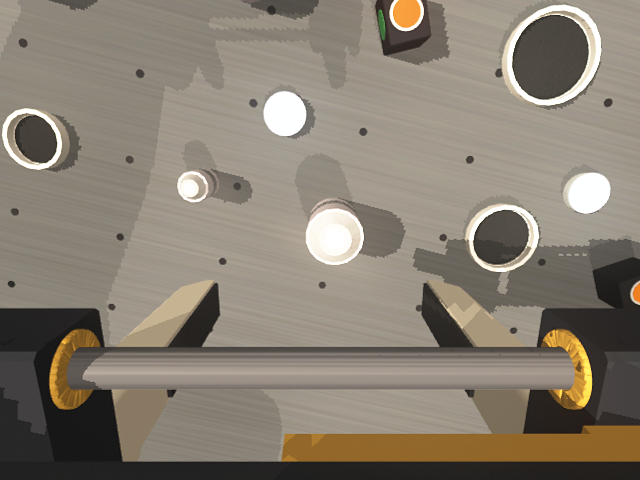

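Wrist view: the large objective is at (335,237) and the ray and depth agree to 1 mm. Both cups and the small objective are also where I measured them. Descending.

```bash
python3 -m creep '[[[0,1,1,-0.2,0,0,-0.5],[0,0,2.5,0,0,0,0],[0,0,2.5,0,0,0,0],[0,0,2.5,0,0,0,0],[0,0,2,0,0,0,0],[0,0,1.5,0,0,0,0],[0,0,0.8,0,0,0,0],[0,0,0,0,0,0,0]]]'; python3 goto.py .4415 .0066 .035
```

```text
t: 2.55
tool_pos: [0.4364, -0.0078, 0.031]
orientation: [-1.318, 1.036, -1.037]
force: [0.1, 0.4, -0.3]
opening: 0.0927
t 2.55 tcp [ 0.4364 -0.0078  0.031 ] open 0.0927 F [ 0.1  0.4 -0.3] q6 1.21 down [-0.004 -0.006 -1.   ] x [ 0.232 -0.973  0.005]
need cm tool xyz [-1.28 -0.41  0.83]
```

```bash
python3 -m creep '[[[0,-1.2,-0.4,0.8,0,0,0.3],[0,0,0,0,0,0,0],[0,0,0,0,0,0,0],[0,0,0,0,0,0,0],[0,0,0,0,0,0,0],[0,0,0,0,0,0,0],[0,0,0,0,0,0,0],[0,0,0,0,0,0,0]]]'; python3 goto.py .4415 .0066 .035
```

```text
t: 3.35
tool_pos: [0.4448, 0.0057, 0.039]
orientation: [-1.311, 1.034, -1.038]
force: [-0.1, -0.6, 0.3]
opening: 0.0929
t 3.35 tcp [0.4448 0.0057 0.039 ] open 0.0929 F [-0.1 -0.6  0.3] q6 1.24 down [ 0.001 -0.002 -1.   ] x [ 0.231 -0.973  0.002]
need cm tool xyz [-0.16  0.4  -0.3 ]
```

```bash
python3 -m creep '[[[0.3,0,0.2,-0.2,0,0,0],[1,0,0,0,0,0,0],[1,0,0,0,0,0,0],[1,0,0,0,0,0,0],[1,0,0,0,0,0,0],[1,0,0,0,0,0,0],[1,0,0,0,0,0,0],[1,0,0,0,0,0,0]]]' 30; python3 goto.py .4415 .0066 .14
```

```text
t: 4.15
tool_pos: [0.4428, 0.0058, 0.0373]
orientation: [-1.31, 1.035, -1.037]
force: [-1.8, 2.3, 9.6]
opening: 0.0363
t 4.15 tcp [0.4428 0.0058 0.0373] open 0.0363 F [-1.8  2.3  9.6] q6 1.24 down [ 0.002 -0.    -1.   ] x [ 0.231 -0.973  0.001]
need cm tool xyz [ -0.1  -10.27  -0.09]
```

```bash
python3 - <<'E'
from h import *; from plant import optics
a=optics.read_camera("wrist")["frame"]; b=optics.read_camera("scene")["frame"][180:310,300:500]
b=cv2.resize(b,(738,480))[:,:,:]
cv2.imwrite("pics/w2.png",cv2.resize(np.hstack([a,b])[:,:,::-1],(800,279),interpolation=cv2.INTER_AREA))
E
python3 goto.py
```

```text
t 4.25 tcp [0.4431 0.0057 0.0377] open 0.0354 F [-3.9  2.3  9.3] q6 1.24 down [ 0.002 -0.001 -1.   ] x [ 0.231 -0.973  0.001]
```

View pics/w2.png

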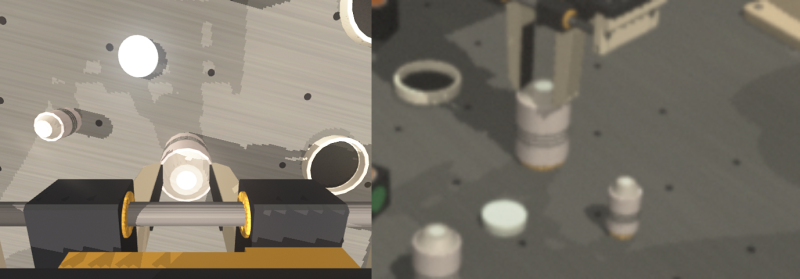

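Run:
```python
from h import *; from plant import optics,readout
from scipy.spatial.transform import Rotation as R
s=readout.read_state(); M=R.from_rotvec(s["orientation"]).as_matrix()
for n in("wrist","scene"):
    c=optics.read_camera(n); P=cloud(c); np.savez(n+"2.npz",**c)
    r=np.hypot(P[...,0]-.443,P[...,1]-.006)
    for lo,hi in((.062,.076),(.02,.05),(.072,.085),(.085,.1)):
        m=(P[...,2]>lo)&(P[...,2]<hi)&(r<.05); Q=(P[m]-s["tool_pos"])@M*1000
        if m.sum(): print(n,lo,hi,m.sum(),"mean",P[m].mean(0).round(4),"tool mm p5",np.percentile(Q,5,0).round(0),"p50",np.median(Q,0).round(0),"p95",np.percentile(Q,95,0).round(0))
    print(n,"grasp px",proj(c,s["tool_pos"]-M[:,1]*.008), "objtop px",proj(c,[.4413,.007,.072]))
```

```text
wrist 0.062 0.076 6964 mean [0.444  0.0067 0.0707] tool mm p5 [-18. -37. -19.] p50 [ -1. -34.   3.] p95 [ 17. -27.  17.]
wrist 0.02 0.05 982 mean [0.4586 0.0111 0.0372] tool mm p5 [-20. -11.   8.] p50 [-2. -1. 18.] p95 [17. 16. 20.]
wrist 0.072 0.085 3924 mean [0.4433 0.0065 0.075 ] tool mm p5 [-25. -45. -13.] p50 [ -1. -36.   1.] p95 [ 23. -35.   9.]
wrist 0.085 0.1 1552 mean [0.4494 0.0082 0.0929] tool mm p5 [-31. -62.  -4.] p50 [-18. -55.   9.] p95 [ 30. -48.   9.]
wrist grasp px [321.93924837 281.80181073] objtop px [318.44140131 305.48156019]
scene 0.062 0.076 271 mean [0.4502 0.0092 0.0698] tool mm p5 [-23. -38.  -7.] p50 [ -2. -33.   9.] p95 [ 20. -26.  19.]
scene 0.02 0.05 345 mean [0.4512 0.019  0.0348] tool mm p5 [-23. -11.  -9.] p50 [-14.   3.  14.] p95 [10. 17. 21.]
scene 0.072 0.085 199 mean [0.4463 0.0082 0.0773] tool mm p5 [-32. -46.  -7.] p50 [ -0. -39.   6.] p95 [ 27. -35.  11.]
scene 0.085 0.1 176 mean [0.4464 0.0107 0.0926] tool mm p5 [-33. -62.  -7.] p50 [-19. -55.   7.] p95 [ 30. -48.  11.]
scene grasp px [378.84766164 233.14725961] objtop px [380.67102144 220.86189176]
```

```bash
python3 -m creep '[[[1,0,-0.3,0,0,0,0],[1,0,-0.4,0,0,0,0],[1,0,-0.4,0,0,0,0],[1,0,-0.4,0,0,0,0],[1,0,0,0,0,0,0],[1,0,0,0,0,0,0],[1,0,0,0,0,0,0],[1,0,0,0,0,0,0]]]' 30; python3 goto.py .4415 .0066 .14;  python3 - <<'E'
from h import *; from plant import optics,readout
from scipy.spatial.transform import Rotation as R
s=readout.read_state(); M=R.from_rotvec(s["orientation"]).as_matrix()
c=optics.read_camera("wrist"); P=cloud(c); Q=(P-s["tool_pos"])@M*1000
d=optics.read_camera("scene")["frame"][150:300,290:490,::-1]
cv2.imwrite("pics/w3.png",cv2.resize(np.hstack([cv2.resize(c["frame"][:,:,::-1],(400,300)),cv2.resize(d,(400,300))]),(800,300)))
for y in (-60,-50,-45,-40,-35,-30,-25):
    m=(abs(Q[...,1]-y)<2)&(abs(Q[...,2])<25)&(abs(Q[...,0])<60); x=Q[m][:,0]; print(y,m.sum(),"x L",np.percentile(x[x<0],[5,95]).round() if (x<0).any() else 0,"R",np.percentile(x[x>0],[5,95]).round() if (x>0).any() else 0)
m=(Q[...,1]<-28)&(Q[...,1]>-37)&(abs(Q[...,0])<14)&(Q[...,2]>-25)&(Q[...,2]<25); print("obj top z",np.percentile(P[m][:,2],97))
E
```

```text
t: 5.15
tool_pos: [0.4439, 0.0059, 0.0547]
orientation: [-1.308, 1.033, -1.038]
force: [0.3, 0.7, 0.0]
opening: 0.0006
t 5.15 tcp [0.4439 0.0059 0.0547] open 0.0006 F [0.3 0.7 0. ] q6 1.24 down [ 0.004 -0.    -1.   ] x [ 0.231 -0.973  0.001]
need cm tool xyz [-0.11 -8.53 -0.19]
-60 155 x L [-15.  -0.] R [ 0. 14.]
-50 294 x L [-15.  -1.] R [ 1. 13.]
-45 249 x L [-15.  -2.] R [ 1. 13.]
-40 217 x L [-14.  -1.] R [ 1. 13.]
-35 167 x L [-12.  -1.] R [ 1. 10.]
-30 65 x L [-7. -1.] R [0. 6.]
-25 0 x L 0 R 0
obj top z 0.0916152575401803
```

View pics/w3.png

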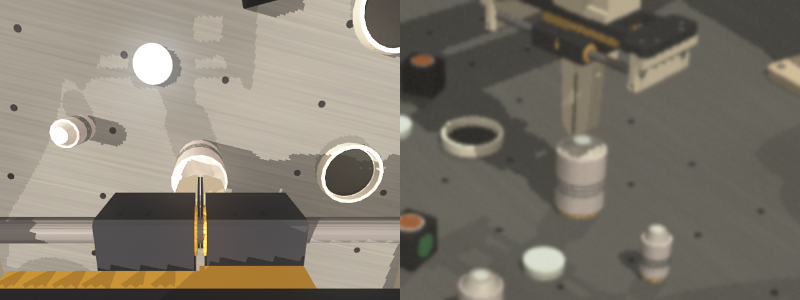

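Run:
```python
from h import *; from plant import optics,readout
from scipy.spatial.transform import Rotation as R
s=readout.read_state(); M=R.from_rotvec(s["orientation"]).as_matrix()
c=optics.read_camera("scene"); P=cloud(c); Q=(P-s["tool_pos"])@M*1000
print(s["tool_pos"],s["q"])
for z in range(20,140,6):
    m=(abs(P[...,2]*1000-z)<3)&(abs(Q[...,2])<30)&(abs(Q[...,0])<40)
    if m.sum(): print(z,m.sum(),"x",np.percentile(Q[m][:,0],[3,97]).round(),"z",np.percentile(Q[m][:,2],[3,97]).round(), f"col {c['frame'][m].mean(0).round()}")
u,v=proj(c,s["tool_pos"]); print(u,v)
I=c["frame"][:,:,::-1].copy(); 
for y in (.011,0,-.03): cv2.circle(I,tuple(int(a) for a in proj(c,s["tool_pos"]+M[:,1]*y)),2,(0,0,255),-1)
cv2.imwrite("pics/s4.png",cv2.resize(I[120:300,290:490],(660,594),interpolation=cv2.INTER_CUBIC))
```

```text
[0.44386113 0.00594492 0.05471697] [-1.02239421e-01 -1.96518588e-01  2.06268642e+00  3.86382671e-05
  1.27171797e+00  1.23532721e+00]
20 65 x [-24.   7.] z [-11.  20.] col [156. 145. 134.]
26 64 x [-23.  10.] z [-10.  20.] col [133. 125. 115.]
32 72 x [-24.   8.] z [-13.  20.] col [125. 118. 109.]
38 72 x [-23.  10.] z [-12.  20.] col [137. 128. 118.]
44 66 x [-23.  11.] z [-10.  21.] col [156. 145. 134.]
50 70 x [-24.  11.] z [-14.  20.] col [156. 145. 134.]
56 76 x [-24.  13.] z [-12.  20.] col [156. 145. 134.]
62 81 x [-23.  16.] z [-25.  19.] col [170. 159. 145.]
68 132 x [-22.  16.] z [-18.  18.] col [166. 158. 141.]
74 103 x [-15.  10.] z [-14.  11.] col [145. 142. 128.]
86 18 x [-5. 10.] z [ 4. 11.] col [125. 118. 102.]
92 43 x [-15.  11.] z [-4. 12.] col [124. 116.  99.]
98 48 x [-16.  12.] z [-5. 11.] col [124. 115.  98.]
104 54 x [-16.  13.] z [-7. 12.] col [124. 116.  99.]
110 63 x [-16.  13.] z [-8. 11.] col [126. 118. 100.]
116 51 x [-16.  14.] z [-7. 11.] col [129. 120. 102.]
122 63 x [-17.  14.] z [-4. 12.] col [130. 121. 103.]
128 58 x [-17.  14.] z [-6. 11.] col [128. 119. 101.]
134 62 x [-18.  15.] z [-6. 11.] col [124. 116.  98.]
378.78615669660473 229.12466323449726
```

View pics/s4.png

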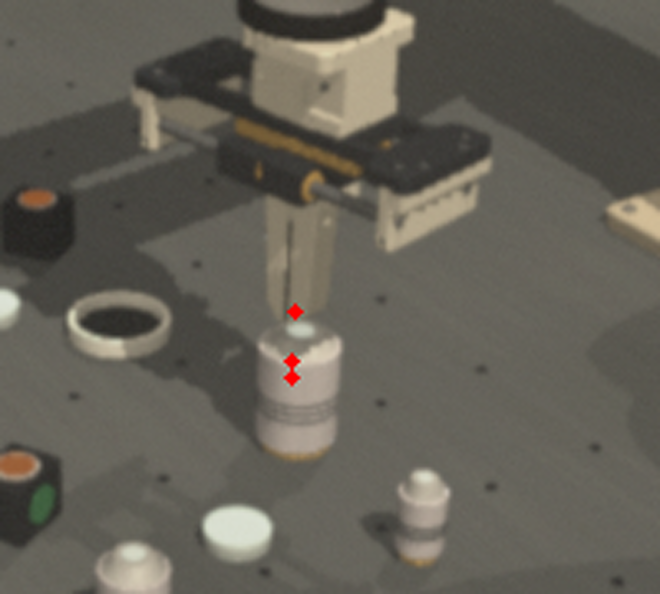

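The fingers closed on the nose bevel and slid off the top. Measured in the scene camera, the fingertips sit at z≈0.084 while the reported TCP is 0.055, so tip z ≈ reading + 0.030. The reported height is about 40 mm lower than the real one. The objective still stands in place, so I'll correct for the offset and regrasp.

```bash
python3 -m creep '[[[0,0,0,-0.4,0,0,0],[0,0,0,0,0,0,0],[0,0,0,0,0,0,0],[0,0,0,0,0,0,0],[0,0,0,0,0,0,0],[0,0,0,0,0,0,0],[0,0,0,0,0,0,0],[0,0,0,0,0,0,0]]]' 30; python3 goto.py .4415 .0066 -.005
python3 -m creep '[[[0,0,1,0,0,0,0],[0,0,1.2,0,0,0,0],[0,0,1.2,0,0,0,0],[0,0,1,0,0,0,0],[0,0,0.6,0,0,0,0],[0,0,0.3,0,0,0,0],[0,0,0,0,0,0,0],[0,0,0,0,0,0,0]]]' 30; python3 goto.py .4415 .0066 -.005
cat > tips.py <<'E'
from h import *; from plant import optics,readout
from scipy.spatial.transform import Rotation as R
s=readout.read_state(); M=R.from_rotvec(s["orientation"]).as_matrix()
c=optics.read_camera("scene"); P=cloud(c); Q=(P-s["tool_pos"])@M*1000
for z in range(6,120,6):
    m=(abs(P[...,2]*1000-z)<3)&(abs(Q[...,2])<30)&(abs(Q[...,0])<75)
    if m.sum(): print(z,m.sum(),"x",np.percentile(Q[m][:,0],[3,97]).round(),"z",np.percentile(Q[m][:,2],[3,97]).round())
E
python3 tips.py
```

```text
t: 6.1
tool_pos: [0.4396, 0.0049, 0.0546]
orientation: [-1.308, 1.033, -1.038]
force: [-0.2, 0.1, 0.4]
opening: 0.0599
t 6.10 tcp [0.4396 0.0049 0.0546] open 0.0599 F [-0.2  0.1  0.4] q6 1.23 down [ 0.004 -0.    -1.   ] x [ 0.231 -0.973  0.001]
need cm tool xyz [-0.13  5.96  0.21]
t: 6.9
tool_pos: [0.438, 0.0051, -0.005]
orientation: [-1.31, 1.036, -1.036]
force: [0.2, -0.9, 0.2]
opening: 0.0928
t 6.90 tcp [ 0.438   0.0051 -0.005 ] open 0.0928 F [ 0.2 -0.9  0.2] q6 1.23 down [ 0.  0. -1.] x [ 0.231 -0.973  0.   ]
need cm tool xyz [-0.07  0.    0.37]
6 116 x [-67.  66.] z [-26.  28.]
12 64 x [-23.  16.] z [-4. 25.]
18 69 x [-22.   8.] z [-3. 26.]
24 73 x [-44.  50.] z [-6. 26.]
30 116 x [-53.  54.] z [-4. 25.]
36 126 x [-61.  58.] z [-8. 26.]
42 132 x [-62.  54.] z [-7. 25.]
48 131 x [-62.  57.] z [-6. 26.]
54 138 x [-62.  58.] z [-8. 25.]
60 142 x [-63.  55.] z [-6. 26.]
66 203 x [-62.  55.] z [-14.  24.]
72 207 x [-63.  56.] z [-8. 19.]
78 74 x [-64.  61.] z [-7. 11.]
84 84 x [-63.  61.] z [-8. 11.]
90 60 x [-64.  64.] z [-6. 12.]
96 30 x [-52.  63.] z [-2. 12.]
102 19 x [46. 62.] z [-6. 12.]
108 13 x [47. 53.] z [-10.  13.]
114 23 x [46. 51.] z [-7. 29.]
```

```bash
python3 -m creep '[[[1,0,0,0,0,0,0],[1,0,0,0,0,0,0],[1,0,0,0,0,0,0],[1,0,0,0,0,0,0],[1,0,0,0,0,0,0],[1,0,0,0,0,0,0],[1,0,0,0,0,0,0],[1,0,0,0,0,0,0]]]' 30; python3 goto.py .4415 .0066 .08; python3 -m creep '[[[1,0,-0.3,0,0,0,0],[1,0,-0.7,0,0,0,0],[1,0,-1.2,0,0,0,0],[1,0,-1.5,0,0,0,0],[1,0,-1.7,0,0,0,0],[1,0,-1.7,0,0,0,0],[1,0,-1.2,0,0,0,0],[1,0,0,0,0,0,0]]]' 30;python3 goto.py .620 -.134 .08; python3 tips.py
```

```text
t: 7.75
tool_pos: [0.4399, 0.005, -0.003]
orientation: [-1.308, 1.033, -1.038]
force: [-1.0, 0.3, 0.3]
opening: 0.0454
t 7.75 tcp [ 0.4399  0.005  -0.003 ] open 0.0454 F [-1.   0.3  0.3] q6 1.23 down [ 0.004 -0.    -1.   ] x [ 0.231 -0.973  0.001]
need cm tool xyz [-0.11 -8.3   0.23]
t: 8.55
tool_pos: [0.4375, 0.0051, 0.0857]
orientation: [-1.31, 1.035, -1.036]
force: [0.5, -0.5, -3.2]
opening: 0.0457
t 8.55 tcp [0.4375 0.0051 0.0857] open 0.0457 F [ 0.5 -0.5 -3.2] q6 1.23 down [ 0.001 -0.    -1.   ] x [ 0.231 -0.973  0.   ]
need cm tool xyz [17.75  0.58 14.54]
6 116 x [-67.  67.] z [-27.  29.]
90 25 x [-20.  10.] z [ 0. 21.]
96 57 x [-22.  12.] z [-7. 24.]
102 72 x [-23.  12.] z [-5. 24.]
108 69 x [-24.   9.] z [-2. 23.]
114 71 x [-24.  15.] z [ 7. 25.]
```

```bash
python3 -m creep '[[[1,1.5,0,1.2,0,0,0],[1,2.5,0,2,0,0,0],[1,3,0,2.4,0,0,0],[1,3,0,2.4,0,0,0],[1,3,0,2.4,0,0,0],[1,2.4,0,1.9,0,0,0],[1,1.4,0,1.2,0,0,0],[1,0.6,0,0.4,0,0,0]]]' 30;python3 goto.py .6175 -.1355 .03; python3 -m creep '[[[1,0,0,0,0,0,0],[1,0,1,0,0,0,0],[1,0,1.2,0,0,0,0],[1,0,1.2,0,0,0,0],[1,0,1,0,0,0,0],[1,0,0.5,0,0,0,0],[1,0,0,0,0,0,0],[1,0,0,0,0,0,0]]]' 30;python3 goto.py .6175 -.1355 -.001; python3 tips.py
```

```text
t: 9.4
tool_pos: [0.6129, -0.135, 0.0733]
orientation: [-1.316, 1.045, -1.025]
force: [-0.7, 0.2, -4.8]
opening: 0.0457
t 9.40 tcp [ 0.6129 -0.135   0.0733] open 0.0457 F [-0.7  0.2 -4.8] q6 1.04 down [-0.012  0.004 -1.   ] x [ 0.233 -0.972 -0.006]
need cm tool xyz [0.18 4.32 0.49]
t: 10.2
tool_pos: [0.6066, -0.1313, 0.0154]
orientation: [-1.32, 1.051, -1.017]
force: [-0.6, 0.0, -2.9]
opening: 0.0457
t 10.20 tcp [ 0.6066 -0.1313  0.0154] open 0.0457 F [-0.6  0.  -2.9] q6 1.04 down [-0.021  0.007 -1.   ] x [ 0.235 -0.972 -0.011]
need cm tool xyz [0.68 1.62 0.99]
6 341 x [-45.  42.] z [-17.  28.]
12 98 x [-33.  43.] z [-20.  28.]
18 17 x [-31.   0.] z [-8. 22.]
24 40 x [-22.   5.] z [-2. 23.]
30 59 x [-23.   5.] z [-16.  23.]
36 66 x [-24.   4.] z [-10.  24.]
42 54 x [-26.   7.] z [ 2. 24.]
48 56 x [-31.  30.] z [-4. 23.]
54 79 x [-37.  33.] z [-4. 24.]
60 85 x [-39.  34.] z [-6. 23.]
66 84 x [-39.  34.] z [-5. 23.]
72 95 x [-39.  32.] z [-7. 24.]
78 94 x [-40.  36.] z [-7. 24.]
84 146 x [-39.  34.] z [-7. 23.]
90 169 x [-39.  33.] z [-8. 17.]
96 72 x [-40.  36.] z [-5. 10.]
102 56 x [-41.  36.] z [ 1. 11.]
108 43 x [-39.  39.] z [ 0. 11.]
114 45 x [-40.  37.] z [ 2. 11.]
```

```bash
python3 -m creep '[[[1,0.4,0,0.5,0.5,0,-0.3],[1,0.3,0,0.4,0.5,0,-0.3],[1,0,0,0,0,0,0],[1,0,0,0,0,0,0],[1,0,0,0,0,0,0],[1,0,0,0,0,0,0],[1,0,0,0,0,0,0],[1,0,0,0,0,0,0]]]' 30;python3 goto.py .6175 -.1355 -.001
cat > cup.py <<'E'
import sys
from h import *; from plant import optics
# cup rim vs barrel axis from wrist + scene
x,y,D,d=map(float,sys.argv[1:5])
for n in ("wrist","scene"):
    c=optics.read_camera(n); P=cloud(c); r=np.hypot(P[...,0]-x,P[...,1]-y)
    rim=(r<D/2+.004)&(abs(P[...,2]-.0115)<.0015)&(c["frame"].min(2)>110)
    bar=(r<d/2+.012)&(P[...,2]>.022)&(P[...,2]<.04)&(c["frame"].min(2)>60)
    def fit(m,R):
        from scipy.optimize import least_squares
        q=P[m][:,:2]
        if len(q)<15: return None
        return least_squares(lambda p:np.hypot(*(q-p).T)-R,[x,y],loss='soft_l1',f_scale=.001).x.round(4)
    print(n,"rim",rim.sum(),fit(rim,D/2-.002),"barrel",bar.sum(),fit(bar,d/2))
    cv2.imwrite(f"pics/{n}_{sys.argv[5]}.png",c["frame"][:,:,::-1])
E
python3 cup.py .620 -.134 .076 .046 L
```

```text
t: 11.05
tool_pos: [0.62, -0.1372, 0.018]
orientation: [-1.31, 1.029, -1.037]
force: [-0.1, -0.5, -3.0]
opening: 0.0457
t 11.05 tcp [ 0.62   -0.1372  0.018 ] open 0.0457 F [-0.1 -0.5 -3. ] q6 1.04 down [ 0.005 -0.001 -1.   ] x [ 0.235 -0.972  0.002]
need cm tool xyz [-0.23  1.9  -0.21]
wrist rim 650 [ 0.6195 -0.1341] barrel 459 [ 0.6195 -0.1365]
scene rim 104 [ 0.6202 -0.134 ] barrel 162 [ 0.6201 -0.1387]
```

```bash
python3 -m creep '[[[1,-0.3,0,0,0,0,0],[1,0,0.4,0,0,0,0],[1,0,0.4,0,0,0,0],[1,0,0.3,0,0,0,0],[1,0,0.2,0,0,0,0],[1,0,0,0,0,0,0],[1,0,0,0,0,0,0],[1,0,0,0,0,0,0]]]' 30;python3 goto.py .6185 -.1330 -.000;python3 -m creep '[[[1,0,0.15,0,0,0,0],[1,0,0.1,0,0,0,0],[1,0,0.1,0,0,0,0],[1,0,0,0,0,0,0],[1,0,0,0,0,0,0],[1,0,0,0,0,0,0],[1,0,0,0,0,0,0],[1,0,0,0,0,0,0]]]' 30;python3 goto.py .6185 -.1330 -.000
```

```text
t: 11.95
tool_pos: [0.6187, -0.1338, 0.003]
orientation: [-1.311, 1.03, -1.035]
force: [-0.8, 0.5, -3.4]
opening: 0.0454
t 11.95 tcp [ 0.6187 -0.1338  0.003 ] open 0.0454 F [-0.8  0.5 -3.4] q6 1.04 down [ 0.003 -0.001 -1.   ] x [ 0.235 -0.972  0.002]
need cm tool xyz [-0.08  0.3  -0.  ]
t: 12.75
tool_pos: [0.6196, -0.1341, 0.0011]
orientation: [-1.31, 1.029, -1.037]
force: [-1.2, 0.1, -1.9]
opening: 0.0458
t 12.75 tcp [ 0.6196 -0.1341  0.0011] open 0.0458 F [-1.2  0.1 -1.9] q6 1.04 down [ 0.005 -0.001 -1.   ] x [ 0.235 -0.972  0.003]
need cm tool xyz [-0.13  0.11 -0.08]
```

```bash
python3 -m creep '[[[1,0,0.1,0,0,0,0],[1,0,0,0,0,0,0],[1,0,0,0,0,0,0],[0.45,0,0,0,0,0,0],[0.45,0,0,0,0,0,0],[0.3,0,0,0,0,0,0],[0.2,0,0,0,0,0,0],[0.2,0,0,0,0,0,0]]]' 30;python3 goto.py;python3 -m creep '[[[0.2,0,-1,0,0,0,0],[0.2,0,-2,0,0,0,0],[0.2,0,-2,0,0,0,0],[0.2,0,-2,0,0,0,0],[0.2,0,-2,0,0,0,0],[0.2,0,-1.5,0,0,0,0],[0.2,0,0,0,0,0,0],[0.2,0,0,0,0,0,0]]]' 30;python3 goto.py .615 .119 .10; python3 cup.py .620 -.134 .076 .046 L2
```

```text
t: 13.55
tool_pos: [0.6213, -0.1346, 0.0024]
orientation: [-1.309, 1.026, -1.039]
force: [-0.6, 0.0, -0.2]
opening: 0.0707
t 13.55 tcp [ 0.6213 -0.1346  0.0024] open 0.0707 F [-0.6  0.  -0.2] q6 1.04 down [ 0.008 -0.002 -1.   ] x [ 0.235 -0.972  0.004]
t: 14.35
tool_pos: [0.6206, -0.1344, 0.1153]
orientation: [-1.308, 1.024, -1.04]
force: [-0.5, -0.7, 0.7]
opening: 0.0739
t 14.35 tcp [ 0.6206 -0.1344  0.1153] open 0.0739 F [-0.5 -0.7  0.7] q6 1.04 down [ 0.01  -0.003 -1.   ] x [ 0.235 -0.972  0.005]
need cm tool xyz [-24.77   1.45   5.39]
wrist rim 412 [ 0.6194 -0.134 ] barrel 163 [ 0.6198 -0.1334]
scene rim 117 [ 0.6197 -0.1352] barrel 197 [ 0.6203 -0.135 ]
```

```bash
python3 -m creep '[[[0.2,-2.5,0,0.6,-0.5,0,0.3],[0.2,-4,0,0.9,0,0,0],[0.2,-4.4,0,1,0,0,0],[0.2,-4.4,0,1,0,0,0],[0.2,-4,0,0.9,0,0,0],[0.2,-3,0,0.7,0,0,0],[0.2,-1.5,0,0.4,0,0,0],[0.2,0,0,0,0,0,0]]]' 30;python3 goto.py .617 .120 .05
python3 - <<'E'
from h import *; from plant import optics
c=optics.read_camera("wrist"); P=cloud(c)
m=(abs(P[...,2]-.0565)<.006)&(np.hypot(P[...,0]-.6177,P[...,1]-.1209)<.03); print(m.sum(),P[m].mean(0).round(4))
E
```

```text
t: 15.25
tool_pos: [0.6113, 0.1167, 0.1025]
orientation: [-1.322, 1.05, -1.026]
force: [0.5, -0.3, 0.5]
opening: 0.0742
t 15.25 tcp [0.6113 0.1167 0.1025] open 0.0742 F [ 0.5 -0.3  0.5] q6 1.44 down [-0.018  0.    -1.   ] x [ 0.231 -0.973 -0.004]
need cm tool xyz [-0.17  5.24  0.72]
2186 [0.6186 0.1218 0.0576]
```

```bash
python3 -m creep '[[[0.2,-0.2,0,0.5,0.6,0,-0.2],[0.2,0,0,0.3,0.4,0,0],[0.2,0,0.8,0,0,0,0],[0.2,0,1.2,0,0,0,0],[0.2,0,1.2,0,0,0,0],[0.2,0,0.8,0,0,0,0],[0.2,0,0,0,0,0,0],[0.2,0,0,0,0,0,0]]]' 30;python3 goto.py .6175 .121 -.01;python3 tips.py
```

```text
t: 16.1
tool_pos: [0.6188, 0.1121, 0.0563]
orientation: [-1.31, 1.043, -1.042]
force: [-0.8, -0.1, 0.0]
opening: 0.0748
t 16.10 tcp [0.6188 0.1121 0.0563] open 0.0748 F [-0.8 -0.1  0. ] q6 1.44 down [-0.002 -0.001 -1.   ] x [ 0.223 -0.975  0.001]
need cm tool xyz [-0.9   6.63  0.09]
6 128 x [-69.  65.] z [-28.  28.]
12 68 x [-27.   1.] z [-6. 19.]
18 60 x [-26.   2.] z [-10.  20.]
24 65 x [-27.  -4.] z [-6. 19.]
30 72 x [-27.   1.] z [-8. 20.]
36 75 x [-27.  -1.] z [-8. 19.]
42 70 x [-26.  -1.] z [-10.  18.]
48 73 x [-26.   1.] z [-9. 19.]
54 134 x [-26.   5.] z [-12.  17.]
60 126 x [-21.   1.] z [-8. 13.]
66 3 x [-10.  -8.] z [1. 8.]
84 11 x [-40.  43.] z [-6.  9.]
90 49 x [-45.  45.] z [-7. 10.]
96 81 x [-52.  49.] z [-7. 10.]
102 86 x [-53.  49.] z [-6. 10.]
108 95 x [-53.  49.] z [-7. 11.]
114 97 x [-53.  49.] z [-7. 11.]
```

```bash
python3 -m creep '[[[0.2,-0.7,0,0,0,0,0],[0.2,0,0,0,0,0,0],[0.2,0,1,0,0,0,0],[0.2,0,1.5,0,0,0,0],[0.2,0,1.6,0,0,0,0],[0.2,0,1.3,0,0,0,0],[0.2,0,0.7,0,0,0,0],[0.2,0,0,0,0,0,0]]]' 30;python3 goto.py .6175 .121 -.01;python3 tips.py
```

```text
t: 16.95
tool_pos: [0.6167, 0.12, -0.0102]
orientation: [-1.31, 1.042, -1.041]
force: [-0.1, 0.1, -0.4]
opening: 0.0746
t 16.95 tcp [ 0.6167  0.12   -0.0102] open 0.0746 F [-0.1  0.1 -0.4] q6 1.46 down [-0.002 -0.001 -1.   ] x [ 0.224 -0.975  0.001]
need cm tool xyz [-0.07 -0.02  0.1 ]
6 102 x [-72.  61.] z [-27.  27.]
12 69 x [-18.   7.] z [-9. 19.]
18 76 x [-38.  39.] z [-5. 19.]
24 110 x [-44.  45.] z [-6. 18.]
30 146 x [-51.  47.] z [-6. 19.]
36 152 x [-52.  48.] z [-8. 19.]
42 154 x [-53.  48.] z [-8. 19.]
48 146 x [-53.  49.] z [-7. 18.]
54 224 x [-53.  47.] z [-11.  18.]
60 215 x [-54.  48.] z [-8. 12.]
66 91 x [-54.  52.] z [-6. 10.]
72 71 x [-54.  52.] z [-6. 10.]
78 69 x [-52.  53.] z [-4. 10.]
84 44 x [-52.  53.] z [ 1. 11.]
90 32 x [-52.  54.] z [-8. 10.]
96 20 x [39. 50.] z [-9. 11.]
102 17 x [38. 41.] z [-6.  5.]
108 28 x [-66.  42.] z [ 2. 29.]
114 43 x [-69.  41.] z [ 5. 30.]
```

```bash
python3 -m creep '[[[1,0,0,0,0,0,0],[1,0,0,0,0,0,0],[1,0,0,0,0,0,0],[1,0,0,0,0,0,0],[1,0,0,0,0,0,0],[1,0,0,0,0,0,0],[1,0,0,0,0,0,0],[1,0,0,0,0,0,0]]]' 25; python3 goto.py; python3 -m creep '[[[1,0,-0.3,0,0,0,0],[1,0,-0.7,0,0,0,0],[1,0,-1.2,0,0,0,0],[1,0,-1.6,0,0,0,0],[1,0,-1.8,0,0,0,0],[1,0,-1.8,0,0,0,0],[1,0,-1.4,0,0,0,0],[1,0,-0.3,0,0,0,0]]]' 25;python3 goto.py .465 -.149 .08
```

```text
t: 17.8
tool_pos: [0.6191, 0.1202, -0.0069]
orientation: [-1.307, 1.039, -1.043]
force: [-0.5, -0.2, -0.1]
opening: 0.036
t 17.80 tcp [ 0.6191  0.1202 -0.0069] open 0.0360 F [-0.5 -0.2 -0.1] q6 1.46 down [ 0.002 -0.001 -1.   ] x [ 0.224 -0.975  0.001]
t: 18.6
tool_pos: [0.6194, 0.1204, 0.0937]
orientation: [-1.305, 1.038, -1.044]
force: [0.2, -0.0, -2.2]
opening: 0.0356
t 18.60 tcp [0.6194 0.1204 0.0937] open 0.0356 F [ 0.2 -0.  -2.2] q6 1.46 down [ 0.005 -0.001 -1.   ] x [ 0.224 -0.975  0.002]
need cm tool xyz [ 22.8    1.32 -21.07]
```

```bash
python3 -m creep '[[[1,1.6,0,-1.5,0,0,0],[1,3,0,-2.8,0,0,0],[1,3.4,0,-3.1,0,0,0],[1,3.4,0,-3.1,0,0,0],[1,3.4,0,-3.1,0,0,0],[1,3.2,0,-3,0,0,0],[1,2.4,0,-2.2,0,0,0],[1,1.4,0,-1.3,0,0,0]]]' 25; python3 goto.py .465 -.149 .08; python3 -m creep '[[[1,0,0,0,0,0,0],[1,0,0,0,0,0,0],[1,0,0.8,0,0,0,0],[1,0,1.2,0,0,0,0],[1,0,1.2,0,0,0,0],[1,0,1.2,0,0,0,0],[1,0,0.7,0,0,0,0],[1,0,0,0,0,0,0]]]' 25;python3 goto.py .465 -.149 -.003; python3 cup.py .465 -.149 .064 .036 M
```

```text
t: 19.4
tool_pos: [0.4691, -0.1426, 0.0949]
orientation: [-1.304, 1.029, -1.043]
force: [0.0, 1.1, -1.7]
opening: 0.0354
t 19.40 tcp [ 0.4691 -0.1426  0.0949] open 0.0354 F [ 0.   1.1 -1.7] q6 0.94 down [ 0.011 -0.    -1.   ] x [ 0.23  -0.973  0.003]
need cm tool xyz [ 0.52  1.48 -0.56]
t: 20.2
tool_pos: [0.4686, -0.1407, 0.0374]
orientation: [-1.304, 1.031, -1.04]
force: [-0.3, -0.5, -1.3]
opening: 0.0354
t 20.20 tcp [ 0.4686 -0.1407  0.0374] open 0.0354 F [-0.3 -0.5 -1.3] q6 0.94 down [ 0.008  0.001 -1.   ] x [ 0.23  -0.973  0.   ]
need cm tool xyz [ 0.73  4.04 -0.57]
wrist rim 464 [ 0.4642 -0.1493] barrel 0 None
scene rim 86 [ 0.4647 -0.1495] barrel 0 None
```

```bash
python3 -m creep '[[[1,0.4,0,-0.3,-0.4,0,0],[1,0.35,0,-0.3,0,0,0],[1,0,0.6,0,0,0,0],[1,0,0.8,0,0,0,0],[1,0,0.8,0,0,0,0],[1,0,0.4,0,0,0,0],[1,0,0,0,0,0,0],[1,0,0,0,0,0,0]]]' 25;python3 goto.py .4645 -.149 -.003; python3 cup.py .465 -.149 .064 .036 M
```

```text
t: 21.1
tool_pos: [0.4661, -0.1516, 0.0121]
orientation: [-1.309, 1.033, -1.041]
force: [-1.0, -0.1, -1.1]
opening: 0.0356
t 21.10 tcp [ 0.4661 -0.1516  0.0121] open 0.0356 F [-1.  -0.1 -1.1] q6 0.92 down [ 0.005 -0.002 -1.   ] x [ 0.229 -0.973  0.003]
need cm tool xyz [-0.3  1.5 -0.1]
wrist rim 518 [ 0.4643 -0.1496] barrel 485 [ 0.4635 -0.1513]
scene rim 74 [ 0.465  -0.1494] barrel 108 [ 0.4646 -0.153 ]
```

```bash
python3 -m creep '[[[1,-0.25,0,0,0,0,0],[1,0,0.4,0,0,0,0],[1,0,0.4,0,0,0,0],[1,0,0.2,0,0,0,0],[1,0,0.1,0,0,0,0],[1,0,0.1,0,0,0,0],[1,0,0,0,0,0,0],[1,0,0,0,0,0,0]]]' 25;python3 goto.py .4645 -.149 -.003; python3 -m creep '[[[1,0,0.1,0,0,0,0],[1,0,0.1,0,0,0,0],[1,0,0,0,0,0,0],[1,0,0,0,0,0,0],[1,0,0,0,0,0,0],[1,0,0,0,0,0,0],[1,0,0,0,0,0,0],[1,0,0,0,0,0,0]]]' 25;python3 goto.py .4645 -.149 -.003; python3 tips.py | head -5
```

```text
t: 22.0
tool_pos: [0.4664, -0.1492, -0.0]
orientation: [-1.308, 1.031, -1.042]
force: [-0.0, -0.5, -2.1]
opening: 0.0355
t 22.00 tcp [ 0.4664 -0.1492 -0.    ] open 0.0355 F [-0.  -0.5 -2.1] q6 0.93 down [ 0.006 -0.003 -1.   ] x [ 0.229 -0.973  0.004]
need cm tool xyz [-0.07  0.3  -0.18]
t: 22.8
tool_pos: [0.4667, -0.1494, -0.0018]
orientation: [-1.308, 1.031, -1.043]
force: [-0.1, -0.7, -2.3]
opening: 0.0354
t 22.80 tcp [ 0.4667 -0.1494 -0.0018] open 0.0354 F [-0.1 -0.7 -2.3] q6 0.93 down [ 0.007 -0.003 -1.   ] x [ 0.229 -0.973  0.005]
need cm tool xyz [-0.09  0.11 -0.21]
6 208 x [-69.  66.] z [-27.  29.]
12 155 x [-31.  69.] z [-27.  28.]
18 44 x [-24.   7.] z [-12.  17.]
24 33 x [-19.   8.] z [ 0. 17.]
30 51 x [-26.  26.] z [ 1. 18.]
```

Lower until the force drops, then release.

```bash
python3 -m creep '[[[1,0,0.1,0,0,0,0],[1,0,0.1,0,0,0,0],[1,0,0,0,0,0,0],[1,0,0,0,0,0,0],[1,0,0,0,0,0,0],[1,0,0,0,0,0,0],[1,0,0,0,0,0,0],[1,0,0,0,0,0,0]]]' 25;python3 goto.py .4645 -.149 -.003
```

```text
t: 23.65
tool_pos: [0.4673, -0.1495, -0.0029]
orientation: [-1.308, 1.03, -1.043]
force: [0.3, -0.5, 0.0]
opening: 0.0353
t 23.65 tcp [ 0.4673 -0.1495 -0.0029] open 0.0353 F [ 0.3 -0.5  0. ] q6 0.93 down [ 0.008 -0.003 -1.   ] x [ 0.229 -0.973  0.005]
need cm tool xyz [-0.11  0.01 -0.26]
```

```bash
python3 -m creep '[[[0.6,0,0,0,0,0,0],[0.5,0,0,0,0,0,0],[0.3,0,0,0,0,0,0],[0.3,0,0,0,0,0,0],[0.3,0,0,0,0,0,0],[0.3,0,0,0,0,0,0],[0.3,0,-0.5,0,0,0,0],[0.3,0,-1,0,0,0,0]]]' 25;python3 goto.py;python3 -m creep '[[[0.3,0,-1.5,0,0,0,0],[0.3,0,-2,0,0,0,0],[0.3,0,-2,0,0,0,0],[0.3,0,-2,0,0,0,0],[0.3,0,-1,0,0,0,0],[0.3,0,0,0,0,0,0],[0.3,0,0,0,0,0,0],[0.3,0,0,0,0,0,0]]]' 25;python3 goto.py .449 .1275 .09; python3 cup.py .465 -.149 .064 .036 M2
```

```text
t: 24.45
tool_pos: [0.4664, -0.1491, 0.0118]
orientation: [-1.308, 1.031, -1.042]
force: [0.1, 0.2, 0.6]
opening: 0.0648
t 24.45 tcp [ 0.4664 -0.1491  0.0118] open 0.0648 F [0.1 0.2 0.6] q6 0.93 down [ 0.006 -0.003 -1.   ] x [ 0.229 -0.973  0.004]
t: 25.25
tool_pos: [0.4669, -0.1493, 0.1051]
orientation: [-1.307, 1.028, -1.046]
force: [-0.0, 0.1, -0.6]
opening: 0.0649
t 25.25 tcp [ 0.4669 -0.1493  0.1051] open 0.0649 F [-0.   0.1 -0.6] q6 0.93 down [ 0.01  -0.005 -1.   ] x [ 0.229 -0.973  0.007]
need cm tool xyz [-27.37   1.37   4.6 ]
wrist rim 415 [ 0.4641 -0.1496] barrel 240 [ 0.4651 -0.1491]
scene rim 83 [ 0.4648 -0.1501] barrel 143 [ 0.4656 -0.1505]
```

```bash
python3 -m creep '[[[0.3,-2.5,0,0.4,-0.5,0,0.4],[0.3,-4,0,0.7,0,0,0],[0.3,-4.5,0,0.8,0,0,0],[0.3,-4.5,0,0.8,0,0,0],[0.3,-4.2,0,0.7,0,0,0],[0.3,-3.5,0,0.6,0,0,0],[0.3,-2.2,0,0.4,0,0,0],[0.3,-1,0,0.1,0,0,0]]]' 25;python3 goto.py .449 .1275 .05
python3 - <<'E'
from h import *; from plant import optics
c=optics.read_camera("wrist"); P=cloud(c)
m=(abs(P[...,2]-.0445)<.006)&(np.hypot(P[...,0]-.449,P[...,1]-.1275)<.03); print(m.sum(),P[m].mean(0).round(4))
E
```

```text
t: 26.15
tool_pos: [0.4447, 0.1259, 0.0979]
orientation: [-1.314, 1.05, -1.034]
force: [0.0, -0.7, 0.8]
opening: 0.065
t 26.15 tcp [0.4447 0.1259 0.0979] open 0.0650 F [ 0.  -0.7  0.8] q6 1.51 down [-0.012  0.001 -1.   ] x [ 0.224 -0.975 -0.004]
need cm tool xyz [-0.04  4.78  0.51]
1065 [0.4485 0.1289 0.0452]
```

```bash
python3 -m creep '[[[0.3,0,0,0.3,0.4,0,-0.1],[0.3,0,0,0.15,0.3,0,0],[0.3,0,0.8,0,0,0,0],[0.3,0,1.2,0,0,0,0],[0.3,0,1.2,0,0,0,0],[0.3,0,0.8,0,0,0,0],[0.3,0,0,0,0,0,0],[0.3,0,0,0,0,0,0]]]' 25;python3 goto.py .449 .128 -.014;python3 tips.py
```

```text
t: 27.0
tool_pos: [0.4481, 0.1224, 0.0515]
orientation: [-1.307, 1.047, -1.043]
force: [0.5, -0.3, 0.4]
opening: 0.0651
t 27.00 tcp [0.4481 0.1224 0.0515] open 0.0651 F [ 0.5 -0.3  0.4] q6 1.50 down [-0.003  0.    -1.   ] x [ 0.219 -0.976 -0.001]
need cm tool xyz [-0.52  6.55  0.23]
6 124 x [-68.  71.] z [-25.  28.]
12 41 x [-19.   2.] z [-4. 14.]
18 43 x [-19.   0.] z [-2. 15.]
24 44 x [-18.   1.] z [-7. 16.]
30 54 x [-18.   4.] z [-2. 14.]
36 41 x [-18.   3.] z [-5. 14.]
42 67 x [-18.   6.] z [-8. 13.]
48 58 x [-13.  -0.] z [-5. 11.]
54 3 x [-7. -2.] z [1. 8.]
78 3 x [-32.  40.] z [2. 8.]
84 44 x [-40.  43.] z [-6. 11.]
90 68 x [-47.  44.] z [-7. 11.]
96 75 x [-47.  46.] z [-6. 12.]
102 81 x [-48.  45.] z [-7. 11.]
108 91 x [-48.  47.] z [-6. 11.]
114 83 x [-49.  47.] z [-8. 11.]
```

```bash
python3 -m creep '[[[0.3,-0.5,0,0,0,0,0],[0.3,0,0,0,0,0,0],[0.3,0,1,0,0,0,0],[0.3,0,1.5,0,0,0,0],[0.3,0,1.6,0,0,0,0],[0.3,0,1.3,0,0,0,0],[0.3,0,0.6,0,0,0,0],[0.3,0,0.1,0,0,0,0]]]' 20;python3 goto.py .449 .128 -.014;python3 tips.py | head -8; python3 -m creep '[[[1,0,0,0,0,0,0],[1,0,0,0,0,0,0],[1,0,0,0,0,0,0],[1,0,0,0,0,0,0],[1,0,0,0,0,0,0],[1,0,0,0,0,0,0],[1,0,0,0,0,0,0],[1,0,0,0,0,0,0]]]' 20;python3 goto.py
```

```text
t: 27.85
tool_pos: [0.449, 0.129, -0.011]
orientation: [-1.304, 1.042, -1.044]
force: [-0.4, -0.8, -0.7]
opening: 0.0654
t 27.85 tcp [ 0.449  0.129 -0.011] open 0.0654 F [-0.4 -0.8 -0.7] q6 1.52 down [ 0.002  0.001 -1.   ] x [ 0.221 -0.975 -0.001]
need cm tool xyz [ 0.1   0.3  -0.02]
6 108 x [-72.  64.] z [-29.  29.]
12 45 x [-13.   6.] z [-6. 12.]
18 54 x [-37.  37.] z [-7. 11.]
24 95 x [-42.  42.] z [-7. 12.]
30 120 x [-47.  44.] z [-8. 12.]
36 122 x [-47.  46.] z [-7. 12.]
42 143 x [-47.  44.] z [-8. 11.]
48 133 x [-48.  46.] z [-7. 11.]
t: 28.7
tool_pos: [0.4513, 0.1294, -0.0082]
orientation: [-1.3, 1.039, -1.046]
force: [0.4, -1.5, -0.2]
opening: 0.0257
t 28.70 tcp [ 0.4513  0.1294 -0.0082] open 0.0257 F [ 0.4 -1.5 -0.2] q6 1.52 down [ 0.007  0.002 -1.   ] x [ 0.221 -0.975 -0.001]
```

```bash
python3 -m creep '[[[1,0,-0.3,0,0,0,0],[1,0,-0.7,0,0,0,0],[1,0,-1,0,0,0,0],[1,0,-1.2,0,0,0,0],[1,0,-1.2,0,0,0,0],[1,0,-1,0,0,0,0],[1,0,-0.5,0,0,0,0],[1,0,0,0,0,0,0]]]' 20;python3 goto.py .449 .280 .055; python3 -m creep '[[[1,-1,0,0.2,-0.2,0,0.1],[1,-2,0,0.4,-0.2,0,0.1],[1,-2.6,0,0.6,0,0,0],[1,-2.8,0,0.6,0,0,0],[1,-2.6,0,0.6,0,0,0],[1,-2,0,0.4,0,0,0],[1,-1.2,0,0.3,0,0,0],[1,-0.5,0,0.1,0,0,0]]]' 20; python3 goto.py .449 .280 .01
```

```text
t: 29.5
tool_pos: [0.4518, 0.1294, 0.0578]
orientation: [-1.298, 1.038, -1.047]
force: [0.6, -0.2, -1.1]
opening: 0.0257
t 29.50 tcp [0.4518 0.1294 0.0578] open 0.0257 F [ 0.6 -0.2 -1.1] q6 1.52 down [ 0.009  0.003 -1.   ] x [ 0.221 -0.975 -0.001]
need cm tool xyz [-14.75   0.32   3.05]
t: 30.3
tool_pos: [0.4473, 0.2877, 0.0541]
orientation: [-1.306, 1.051, -1.041]
force: [-0.6, 0.2, -0.9]
opening: 0.0254
t 30.30 tcp [0.4473 0.2877 0.0541] open 0.0254 F [-0.6  0.2 -0.9] q6 1.82 down [-0.005  0.003 -1.   ] x [ 0.218 -0.976 -0.004]
need cm tool xyz [0.81 4.41 0.02]
```

```bash
python3 -m creep '[[[1,0.5,0,0,0,0,-0.2],[1,0.3,0,0,0,0,0],[1,0,0.7,0,0,0,0],[1,0,1,0,0,0,0],[1,0,1,0,0,0,0],[1,0,0.8,0,0,0,0],[1,0,0.3,0,0,0,0],[1,0,0,0,0,0,0]]]' 20; python3 goto.py .449 .280 -.0045; python3 cup.py .449 .280 .052 .026 S
```

```text
t: 31.1
tool_pos: [0.4479, 0.2755, 0.0106]
orientation: [-1.312, 1.052, -1.046]
force: [-0.4, -0.7, -1.2]
opening: 0.0257
t 31.10 tcp [0.4479 0.2755 0.0106] open 0.0257 F [-0.4 -0.7 -1.2] q6 1.81 down [-0.008 -0.003 -1.   ] x [ 0.215 -0.977  0.002]
need cm tool xyz [-0.42  1.51  0.22]
wrist rim 438 [0.4485 0.2804] barrel 420 [0.4434 0.2752]
scene rim 106 [0.4496 0.2802] barrel 113 [0.4438 0.2738]
```

```bash
python3 -m creep '[[[1,-0.25,0,0.3,0.3,0,0],[1,-0.2,0,0.3,0.2,0,0],[1,0,0,0,0,0,0],[1,0,0.3,0,0,0,0],[1,0,0.3,0,0,0,0],[1,0,0.2,0,0,0,0],[1,0,0,0,0,0,0],[1,0,0,0,0,0,0]]]' 20; python3 goto.py .454 .281 -.0045; python3 cup.py .449 .280 .052 .026 S
```

```text
t: 32.0
tool_pos: [0.4549, 0.283, 0.0042]
orientation: [-1.301, 1.044, -1.05]
force: [0.3, -0.6, -0.9]
opening: 0.0255
t 32.00 tcp [0.4549 0.283  0.0042] open 0.0255 F [ 0.3 -0.6 -0.9] q6 1.82 down [ 0.005  0.001 -1.   ] x [ 0.216 -0.976  0.001]
need cm tool xyz [ 0.18  0.87 -0.14]
wrist rim 374 [0.4486 0.2806] barrel 820 [0.4505 0.2826]
scene rim 90 [0.4493 0.2803] barrel 146 [0.4512 0.2812]
```

```bash
python3 -m creep '[[[1,0.1,0,-0.2,-0.2,0,0],[1,0,0.3,0,0,0,0],[1,0,0.2,0,0,0,0],[1,0,0.1,0,0,0,0],[1,0,0.1,0,0,0,0],[1,0,0,0,0,0,0],[1,0,0,0,0,0,0],[1,0,0,0,0,0,0]]]' 20; python3 goto.py .4525 .281 -.0045;python3 -m creep '[[[1,0,0.1,0,0,0,0],[1,0,0,0,0,0,0],[1,0,0.1,0,0,0,0],[1,0,0,0,0,0,0],[1,0,0,0,0,0,0],[1,0,0,0,0,0,0],[1,0,0,0,0,0,0],[1,0,0,0,0,0,0]]]' 20; python3 goto.py .4525 .281 -.0045
```

```text
t: 32.9
tool_pos: [0.4532, 0.2815, -0.0032]
orientation: [-1.303, 1.046, -1.048]
force: [-0.2, 0.3, -2.0]
opening: 0.0257
t 32.90 tcp [ 0.4532  0.2815 -0.0032] open 0.0257 F [-0.2  0.3 -2. ] q6 1.81 down [ 0.002 -0.    -1.   ] x [ 0.216 -0.976  0.   ]
need cm tool xyz [ 0.03  0.13 -0.08]
t: 33.7
tool_pos: [0.4539, 0.2818, -0.0042]
orientation: [-1.302, 1.045, -1.049]
force: [0.5, -0.0, 0.1]
opening: 0.0257
t 33.70 tcp [ 0.4539  0.2818 -0.0042] open 0.0257 F [ 0.5 -0.   0.1] q6 1.81 down [ 0.003  0.    -1.   ] x [ 0.216 -0.976  0.   ]
need cm tool xyz [ 0.05  0.03 -0.16]
```

```bash
python3 -m creep '[[[0.7,0,0,0,0,0,0],[0.6,0,0,0,0,0,0],[0.5,0,0,0,0,0,0],[0.4,0,0,0,0,0,0],[0.4,0,0,0,0,0,0],[0.4,0,0,0,0,0,0],[0.4,0,-0.5,0,0,0,0],[0.4,0,-1,0,0,0,0]]]' 20;python3 goto.py;python3 -m creep '[[[0.4,0,-1.5,0,0,0,0],[0.4,0,-2.5,0,0,0,0],[0.4,0,-3,0,0,0,0],[0.4,0,-3,0,0,0,0],[0.4,0,-3,0,0,0,0],[0.4,0,-2,0,0,0,0],[0.4,0,-1,0,0,0,0],[0.4,0,0,0,0,0,0]]]' 20; python3 cup.py .449 .280 .052 .026 S2
python3 -m creep '[[[0.4,-2,0,0,0,0,0],[0.4,-3,0,0,0,0,0],[0.4,-4,0,0,0,0,0],[0.4,-4,0,0,0,0,0],[0.4,-3,0,0,0,0,0],[0.4,-2,0,0,0,0,0],[0.4,0,0,0,0,0,0],[0.4,0,0,0,0,0,0]]]' 20
python3 goto.py
python3 - <<'E'
from h import *; from plant import optics
c=optics.read_camera("top"); P=cloud(c); vv,uu=np.mgrid[:480,:640]
for n,(x,y,h) in {'small':(.449,.280,.052),'medium':(.465,-.149,.064),'large':(.620,-.134,.076),'eyeA':(.585,.295,.044),'eyeB':(.612,-.292,.044),'cubeA':(.615,-.004,.036),'cubeB':(.454,-.274,.036)}.items():
    m=(np.hypot(P[...,0]-x,P[...,1]-y)<.03)&(P[...,2]>h-.007)&(P[...,2]<h+.006)
    print(n,m.sum(),ray(c,uu[m].mean(),vv[m].mean(),h-.003).round(4)[:2] if m.sum() else 0,"top z",np.percentile(P[m][:,2],95).round(4) if m.sum() else 0)
cv2.imwrite("pics/top_end.png",c["frame"][:,:,::-1])
E
```

```text
t: 34.5
tool_pos: [0.4528, 0.2813, 0.0102]
orientation: [-1.304, 1.047, -1.048]
force: [-0.2, -0.1, -1.3]
opening: 0.0557
t 34.50 tcp [0.4528 0.2813 0.0102] open 0.0557 F [-0.2 -0.1 -1.3] q6 1.81 down [ 0.001 -0.001 -1.   ] x [ 0.216 -0.976  0.001]
t: 35.3
tool_pos: [0.4533, 0.2818, 0.1845]
orientation: [-1.299, 1.043, -1.049]
force: [-0.2, -0.1, -0.6]
opening: 0.0559
wrist rim 259 [0.4485 0.2806] barrel 115 [0.4494 0.2812]
scene rim 116 [0.4492 0.2796] barrel 169 [0.4497 0.2798]
t: 36.2
tool_pos: [0.4058, 0.4571, 0.1642]
orientation: [-1.326, 1.054, -1.051]
force: [-0.2, -0.3, -0.5]
opening: 0.0558
t 36.20 tcp [0.4058 0.4571 0.1642] open 0.0558 F [-0.2 -0.3 -0.5] q6 2.12 down [-0.015 -0.016 -1.   ] x [ 0.214 -0.977  0.012]
small 100 [0.4513 0.2804] top z 0.0544
medium 198 [ 0.4673 -0.1481] top z 0.066
large 328 [ 0.6211 -0.1328] top z 0.0773
eyeA 364 [0.5849 0.2953] top z 0.0471
eyeB 373 [ 0.6121 -0.2917] top z 0.0463
cubeA 343 [ 0.6153 -0.0046] top z 0.0387
cubeB 370 [ 0.4542 -0.274 ] top z 0.0383
```

View pics/top_end.png

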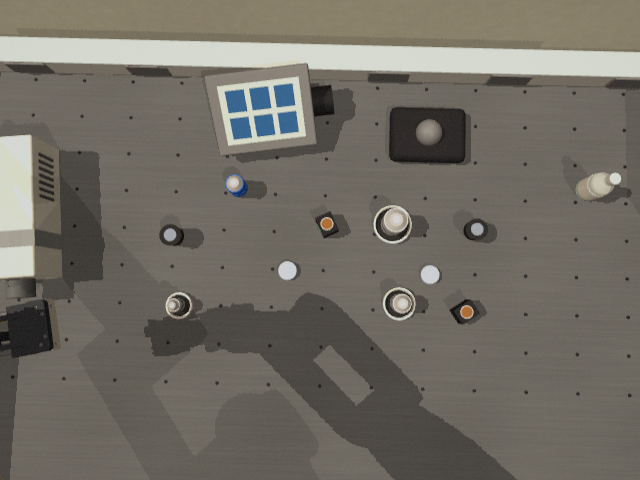

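Final top view: the small objective (179,306), medium (400,303) and large (394,222) all stand in their own cups. The eyepieces, cubes and blue look-alike haven't moved. The gripper is close to the white box at the left, so I'll back it off before handing in.

```bash
python3 -m creep '[[[0.4,1.5,-0.5,0,0,0,0],[0.4,2,-0.5,0,0,0,0],[0.4,2,-0.5,0,0,0,0],[0.4,1,0,0,0,0,0],[0.4,0,0,0,0,0,0],[0.4,0,0,0,0,0,0],[0.4,0,0,0,0,0,0],[0.4,0,0,0,0,0,0]]]' 20; python3 goto.py; python3 -c "
from plant import robot; print(robot.close_job())"
```

```text
t: 37.05
tool_pos: [0.4221, 0.3833, 0.1801]
orientation: [-1.325, 1.059, -1.057]
force: [0.0, -0.4, -0.6]
opening: 0.0559
t 37.05 tcp [0.4221 0.3833 0.1801] open 0.0559 F [ 0.  -0.4 -0.6] q6 2.01 down [-0.016 -0.018 -1.   ] x [ 0.207 -0.978  0.014]
the job is handed in; nothing more can be done
None
```

All three objectives are standing in their own cups, and I handed the job in at about 37 s of the 77 s allowed.

**Last checks:**
- **Position:** each objective measured within about 3 mm of its cup's axis (limit 15 mm).
- **Height:** the tops were at 0.054 m (small), 0.066 m (medium) and 0.077 m (large). Sitting on the cup floors would give 0.052, 0.064 and 0.076 m, and the depth camera had already been reading about 1–2 mm high. I did not measure tilt separately; these heights and the final top view show all three upright.
- **Release:** before release the load was on the cup floor. Force on the tool had dropped to about 0 N for the small and medium objectives; for the large one it had only eased to −1.9 N before a last 1 mm of lowering. The gripper was clear of everything at hand-in.
- **Objects to be left alone:** both eyepieces and both filter cubes stayed within about 1 mm of their starts. The blue look-alike and white discs look unmoved in the final view.

**What went wrong or disagreed:**
- **First grasp missed:** the first grasp of the large objective closed on its bevelled nose and slid off the top. It stayed standing, and the second grasp held.
- **Height reading off:** the scene camera put the fingertips about 30 mm above the reported TCP height. The tool data says they should be 11 mm below it, so the reading was about 40 mm low. I used the camera-measured height from then on, and it held for all three.

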